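# Take the insert stack apart and set up the dry-block heater

### The arm

A 6-joint arm with a two-finger parallel gripper is mounted at the origin on a cart in front of the work surface, level with it; the furniture and walls round the work are solid. World frame = base frame: x ahead of the robot, y to its left, z up, the work surface at z = 0. Lengths are in m, angles in degrees, forces in N, time in s.
With the tool pointing down it reaches from about 0.35 to 0.875 m from the base axis. Payload 4.2 kg.
Tool frame: the origin (TCP) lies on the centre line of the jaws, within the pads' length; the fingertips stand 17 mm ahead of it and the grasp point (between the pads) lies 2 mm behind it; z points along the fingers, y is the direction in which the jaws open and shut (so a half turn about z gives the same grasp; the last joint's range is limited). The gripper opens to 87 mm and grips with 3 to 60 N. Pads are 19 mm wide; open, the fingers measure 117 mm over their backs; the gripper's body (75 mm by 190 mm) begins 51 mm behind the grasp point.
Start: joints at [91.937, 22.042, 0.453, 0, -68.411, -14.817], TCP at [0.139, 0.609, 0.219] pointing down, gripper open.
Joint ranges: [-179.83, 179.83], [-69.29, 118.12], [-61.27, 80.66], [-181.25, 117.63], [-171.15, -9.14], [-177.46, 177.46]. Speed limits (degrees/s): [159.86, 159.86, 180, 180, 180, 180].

### API

Orientations are given as a 3x3 rotation matrix whose columns are the frame's x, y, z axes.
In Python, from station import * gives the robot as it stands.
- The arm moves only by the tool play_rows, never from a script. Its argument "targets" is a list that holds one entry, the list of rows, each a list of 5 numbers: the closure, from 0 (fully open) to 1 (shut), then the shift along the world's x, y, z in m, then the turn about the world's z in rad. In form: [[[gripper, x, y, z, twist], ...]]. A call has 1 to 5 rows; each row is the pose to reach, as a shift and turn from the pose commanded when the call began; what a row does not reach only later rows make up. A row lasts 1/12 s, in which the tool goes at most 41.7 mm and 7.16 degrees, less where a joint would pass 70% of its speed; a pose out of reach is approached as far as the arm can. A call with a gripper value outside its range is refused whole. The fingers move at their own pace and stop on an object; the grip force is fixed at half the most. Time passes only in rows, so rows that repeat a pose let the fingers close. It gives the time, the measured TCP pose, the force and the opening at its end, in the units of the state.
- sense(): the state, without advancing time (a new reading comes with each control period).
- capture(name): name is "side" or "top" or "wrist"; returns the picture (480x640x3 uint8, blue, green, red); there is no depth.
- get_calibration(name): a dict with "camera_matrix" (3x3 intrinsics, pixels), "T" (4x4, takes a point from camera to world coordinates). Camera axes: x right, y up, looking along -z (the intrinsics and any distortion apply to the point x, -y, -z); pixel columns grow to the right and rows downward; lengths in m; the calibration is good to about 2 mm. A picture is of the moment at which its call begins: read the wrist's pose just before it. get_calibration takes no time and is no camera call; for the wrist camera it gives the pose at the moment of the call.
- finish_job(): hands the job in, once; it reports no verdict.
The state is a dict: "time_s": time; "joints": joint angles; "joint_velocities": joint speeds; "effort": joint torques, N m; "tcp_pos": TCP position; "ee_rot": TCP orientation; "wrist_force": force on the tool from outside, world axes, zero at the start; "moment": the same for the moment, N m; "gripper_width": opening from 0.0 (shut) to 1.0 (fully open).
Only numpy, scipy, OpenCV 4.12 (cv2) and the standard library are available. Lean on these libraries where they do the work, as an engineer would, in place of code of your own. Each camera call takes 0.05 s, during which the arm holds its last target. There are 200 camera calls.

### The job

Lift the cover off the dry-block heater and lay it, knob up, in the middle of the square rubber mat. Take the stack of three aluminium inserts apart: the small one goes upright into the smaller grey dish, the medium one upright into the larger grey dish, and the large one foot down into the heater's well, fully home. Do not tip any of them over, and leave the bottle and the beaker where they stand.

Things in the scene. Friction and masses are not known exactly. Their poses are not given: they have to be found in the camera images.
- insert_large_center (a point): Centre (half-way up, on the axis) of the large insert: a solid plain aluminium cylinder, diameter 56 mm, height 76 mm, 2 mm chamfer at the foot, four round tube-hole marks on its flat top, about 0.4 kg. Loose; it is the bottom of the stack and stands on the worktop. z axis up along its axis. Gripped at its centre or higher, the fingertips clear the heater's top when it is home.
- insert_medium_center (a point): Centre (half-way up, on the axis) of the medium insert: a solid plain aluminium cylinder, diameter 44 mm, height 56 mm, three hole marks on top, about 0.2 kg. Loose; stands on the large insert, coaxial within a few mm. z axis up along its axis.
- insert_small_center (a point): Centre (half-way up, on the axis) of the small insert: a solid plain aluminium cylinder, diameter 32 mm, height 56 mm, one hole mark on top, about 0.1 kg. Loose; stands on the medium insert, the top of the stack. z axis up along its axis.
- cover_knob (a point): Middle of the knob of the heater's cover, 25 mm above the cover's underside. The cover is a loose grey plastic disc, diameter 72 mm, 8 mm thick, with an upright black round knob in its middle, diameter 24 mm, from 8 to 42 mm above the underside; about 0.1 kg. At the start it lies flat over the heater's well, held by nothing. z axis up along the knob.
- heater_well (a point): Centre of the mouth of the heater's round well, 50 mm above the worktop; z up. The heater is fixed: a square aluminium block (84 mm) in a white housing 104 mm square, top at 50 mm (housing rim 45 mm), with a lower console 30 mm deep and 35 mm high with a black display on its -x side. The well is 58.5 mm wide and 15 mm deep, with a 3 mm chamfer round the mouth and a flat bottom; home, the large insert's centre stands 23 mm above this point. Hidden under the cover at the start.
- rest_medium_floor (a point): Centre of the inner floor, 3 mm above the worktop, of the larger round grey dish: outer diameter 70 mm, inner 62 mm, rim 7 mm above the worktop. Fixed, z up.
- rest_small_floor (a point): Centre of the inner floor, 3 mm above the worktop, of the smaller round grey dish: outer diameter 58 mm, inner 50 mm, rim 7 mm above the worktop. Fixed, z up.
- mat_top (a point): Centre of the top of the flat square dark rubber mat, 110 x 110 x 4 mm, fixed on the worktop; z up, x and y along its edges.
- bottle: Bystander: a small glass bottle with a blue screw cap, diameter 56 mm, 131 mm high; origin at the centre of its underside. Loose, on the far side of the work.
- beaker: Bystander: a small open glass beaker, diameter 56 mm, 68 mm high; origin at the centre of its underside. Loose, on the left of the work.
Not all that is in view belongs to the job. Leave any orange look-alike of the part that bears insert_small_center alone.

How it is judged (in metres and radians):
At the end, for the whole second after the job is handed in: Large insert upright in the well, within 4 mm of its axis and 3 mm of the bottom; medium and small upright on the floors of the larger and smaller dish, within 12 mm of centre; cover flat on the mat within 20 mm of its centre, knob up. All at rest (0.01 m/s), tilt under 0.06 rad (horizontal distance between insert_large_center and heater_well below 0.004 m and z of insert_large_center in the frame of heater_well between 0.02 and 0.026 m and angle between each of insert_large_center, insert_medium_center, insert_small_center, cover_knob's own z axis and vertical below 0.06 rad and linear speed of each of insert_large, insert_medium, insert_small, well_cover below 0.01 m/s and horizontal distance between insert_medium_center and rest_medium_floor below 0.012 m and z of insert_medium_center in the frame of rest_medium_floor between 0.025 and 0.031 m and horizontal distance between insert_small_center and rest_small_floor below 0.012 m and z of insert_small_center in the frame of rest_small_floor between 0.025 and 0.031 m and horizontal distance between cover_knob and mat_top below 0.02 m and z of cover_knob in the frame of mat_top between 0.022 and 0.028 m); the robot touches nothing.
It fails at once if an insert or the cover is tipped by more than 0.6 rad (angle between any of insert_large_center, insert_medium_center, insert_small_center, cover_knob's own z axis and vertical above 0.6 rad).
It fails at once if the bottle or the beaker is moved by more than 30 mm or tipped (distance of any of bottle, beaker from where it was at the start of the episode above 0.03 m or angle between any of bottle, beaker's own z axis and vertical above 0.35 rad).
It also fails if it takes over 104 s, if anything falls off the work surface, if the arm or the gripper's body presses on something with over 40 N, if the wrist force passes 120 N, or if a joint passes its speed limit or range.

## Working session

There is one attempt and no reset: what is moved stays moved. The work goes in short steps, Python scripts to look and compute and a tool call to move; the robot and the scene stay as the last step left them, time stands still between calls to the robot, and variables do not carry over. Pictures are saved under pics/ and viewed, on a budget of 14 in all, crops included, one or two more only if the job needs it, and the job is handed in when it is done.

Besides the shell and the picture viewer there is one more tool, called after "Request:" as name(argument=value, ...), one argument or row to a line, values as JSON. play_rows: Moves the arm, as the interface text tells. Its arguments: {"type":"object","properties":{"targets":{"type":"array","items":{"type":"array","items":{"type":"array","items":{"type":"number"}}}}},"required":["targets"]}

```bash
mkdir -p pics
python3 - <<'E'
from station import *
import cv2
s=sense();print(s)
for n in("side","top","wrist"):
    c=get_calibration(n);print(n,c)
    cv2.imwrite(f"pics/{n}0.png",capture(n))
E
```

```text
{'time_s': 0.0, 'joints': array([ 9.19365731e+01,  2.20904805e+01,  3.77134142e-01, -3.09738364e-02,
       -6.84110461e+01, -1.48172612e+01]), 'joint_velocities': array([-0.13962616, -0.02881018, -0.04380019,  0.00371607, -0.04401791,
       -0.00643128]), 'effort': array([ 1.39859912e-03, -3.90658915e+01,  1.87408483e+01,  4.21994403e+00,
        1.11012973e-02, -1.75497066e-04]), 'tcp_pos': array([0.13915523, 0.60865958, 0.21813937]), 'ee_rot': array([[ 9.74791920e-01, -2.23115507e-01, -4.29019072e-04],
       [-2.23115909e-01, -9.74789469e-01, -2.18675175e-03],
       [ 6.96949517e-05,  2.22734892e-03, -9.99997517e-01]]), 'wrist_force': array([0.07377312, 0.16239077, 0.38591098]), 'moment': array([ 0.03642663, -0.00682616, -0.01064981]), 'gripper_width': 1.0028928813412699}
side {'camera_matrix': array([[556.98485417,   0.        , 322.68224373],
       [  0.        , 556.98485417, 240.12431401],
       [  0.        ,   0.        ,   1.        ]]), 'T': array([[-0.99784319, -0.05044265,  0.04200594,  0.65134648],
       [ 0.06156543, -0.49714548,  0.86548025,  1.21887422],
      
[... 275 characters left out ...]
 ,   1.        ]]), 'T': array([[-0.0211021 ,  0.99466816, -0.10094534,  0.49556743],
       [-0.99977436, -0.0207482 ,  0.00455467,  0.2124567 ],
       [ 0.00243595,  0.10101867,  0.99488155,  1.26964555],
       [ 0.        ,  0.        ,  0.        ,  1.        ]])}
wrist {'camera_matrix': array([[382.62327174,   0.        , 317.52589917],
       [  0.        , 382.62327174, 235.15304913],
       [  0.        ,   0.        ,   1.        ]]), 'T': array([[-0.22209657,  0.9384688 ,  0.26447954,  0.21168447],
       [-0.97502235, -0.21436115, -0.05814391,  0.59349745],
       [ 0.00212789, -0.27078703,  0.96263693,  0.38448853],
       [ 0.        ,  0.        ,  0.        ,  1.        ]])}
```

View pics/top0.png

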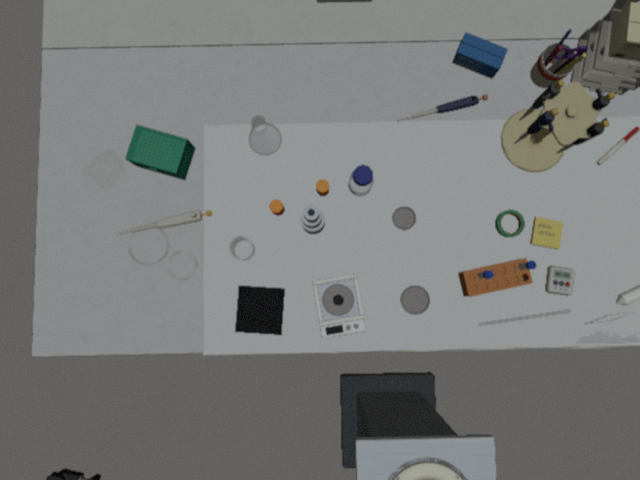

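View pics/side0.png

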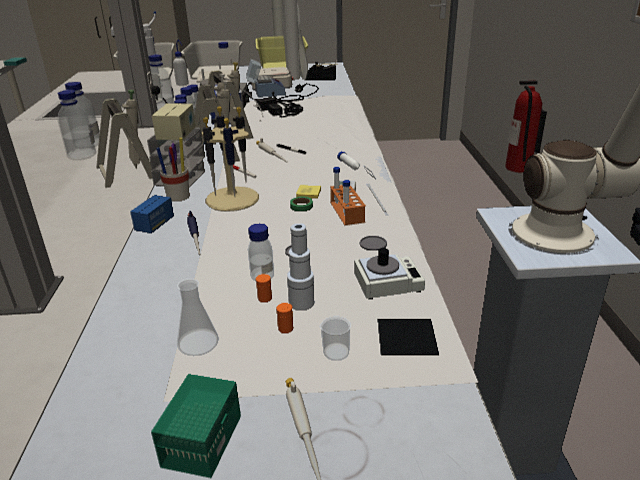

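The top view (up is +x, left is +y) shows the mat at (260,310), heater with cover at (338,299), stack at (312,220), small dish at (404,217) and large dish at (415,300). The beaker is at (243,248), the bottle at (362,180), and two orange decoys sit by the stack.

```bash
cat > h.py <<'E'
from station import *
import cv2, numpy as np
def ray(c,u,v):
    K=c["camera_matrix"];T=c["T"]
    d=np.array([(u-K[0,2])/K[0,0],-(v-K[1,2])/K[1,1],-1.]);return T[:3,3],T[:3,:3]@d
def onplane(c,u,v,z):
    o,d=ray(c,u,v);return (o+d*(z-o[2])/d[2])
def proj(c,p):
    T=c["T"];q=T[:3,:3].T@(np.asarray(p,float)-T[:3,3]);K=c["camera_matrix"]
    return K[0,0]*q[0]/-q[2]+K[0,2],-K[1,1]*q[1]/-q[2]+K[1,2]
def blobs(mask,amin=30):
    n,l,st,ce=cv2.connectedComponentsWithStats(mask.astype(np.uint8))
    return [(ce[i].round(1),st[i]) for i in range(1,n) if st[i][4]>=amin]
E
python3 - <<'E'
from h import *
im=cv2.imread("pics/top0.png");c=get_calibration("top")
g=im.max(2).astype(int)
roi=np.zeros(g.shape,bool);roi[160:345,220:440]=1
for b in blobs((g<60)&roi): print("dark",b)
for b in blobs((g>75)&(g<160)&roi): print("grey",b)
for n,u,v,z in [("mat",260,310,.004),("knob",338,300,.092),("disc",338,300,.058),("small",404,217.5,.005),("large",415,300,.005),("beaker",243,248,.03),("stacktop",311,212,.188),("or1",323,186,.05),("or2",277,207,.05),("bottlecap",362,175,.131)]:
    print(n,onplane(c,u,v,z).round(3))
cv2.imwrite("pics/crop.png",cv2.resize(im[160:345,225:445],None,fx=3.6,fy=3.2,interpolation=cv2.INTER_CUBIC))
E
```

```text
dark (array([259.6, 309.7]), array([ 236,  286,   48,   48, 2007], dtype=int32))
dark (array([337.8, 299.6]), array([333, 295,  10,  10,  77], dtype=int32))
dark (array([334. , 329.5]), array([326, 326,  16,   8,  88], dtype=int32))
grey (array([333.2, 248.2]), array([  220,   160,   220,   185, 38011], dtype=int32))
mat [0.451 0.376 0.004]
knob [0.472 0.194 0.092]
disc [0.471 0.193 0.058]
small [0.662 0.031 0.005]
large [0.466 0.012 0.005]
beaker [0.595 0.411 0.03 ]
stacktop [0.653 0.246 0.188]
or1 [0.733 0.222 0.05 ]
or2 [0.686 0.329 0.05 ]
bottlecap [0.74  0.137 0.131]
```

View pics/crop.png

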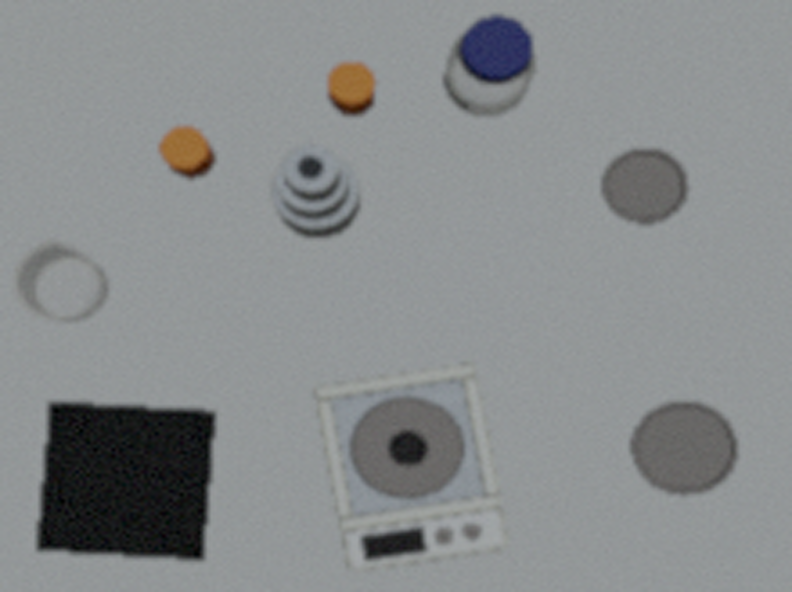

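Request:
play_rows(
  targets=[
    [[0, 0.125, -0.156, 0, 0.4], [0, 0.125, -0.156, 0, 0.4], [0, 0.125, -0.156, 0, 0.4], [0, 0.125, -0.156, 0, 0.4], [0, 0.125, -0.156, 0, 0.4]],
  ],
)

```text
time_s: 0.57
tcp_pos: [0.2652, 0.4506, 0.219]
ee_rot: [[0.985, 0.175, -0.0], [0.175, -0.985, -0.001], [-0.001, 0.001, -1.0]]
wrist_force: [0.7, 0.1, 0.1]
gripper_width: 1.001
```

Request:
play_rows(
  targets=[
    [[0, 0.125, -0.156, 0, 0], [0, 0.125, -0.156, 0, 0], [0, 0.125, -0.156, 0, 0], [0, 0.125, -0.156, 0, 0], [0, 0.125, -0.156, 0, 0]],
  ],
)

```text
time_s: 0.98
tcp_pos: [0.3902, 0.2948, 0.2193]
ee_rot: [[0.985, 0.174, -0.0], [0.174, -0.985, -0.0], [-0.0, 0.0, -1.0]]
wrist_force: [-0.1, 0.2, -0.4]
gripper_width: 1.001
```

Request:
play_rows(
  targets=[
    [[0, 0.083, -0.103, 0, 0], [0, 0.083, -0.103, 0, 0], [0, 0.083, -0.103, 0, 0], [0, 0.083, -0.103, 0, 0], [0, 0.083, -0.103, 0, 0]],
  ],
)

```text
time_s: 1.4
tcp_pos: [0.4733, 0.1921, 0.2187]
ee_rot: [[0.986, 0.17, -0.001], [0.17, -0.986, -0.001], [-0.001, 0.0, -1.0]]
wrist_force: [0.4, 0.2, -0.4]
gripper_width: 1.001
```

Run:
```python
from h import *
s=sense();print(s["time_s"],s["tcp_pos"],s["joints"].round(1),s["ee_rot"].round(3));c=get_calibration("wrist");im=capture("wrist")
cv2.imwrite("pics/w1.png",im)
np.save("w1.npy",c)
g=im.max(2).astype(int)
for b in blobs(g<50,100): print(b, onplane(c,*b[0],.092))
```

```text
1.4 [0.47327427 0.1920614  0.21874127] [ 40.3  10.9 -15.3  -0.  -63.8  59.4] [[ 0.986  0.17  -0.001]
 [ 0.17  -0.986 -0.001]
 [-0.001  0.    -1.   ]]
(array([554.5,  19.4]), array([542,   0,  18,  49, 106], dtype=int32)) [0.64448767 0.05740626 0.092     ]
(array([502.8,  42.1]), array([497,  12,  27,  53, 130], dtype=int32)) [0.62479282 0.08811492 0.092     ]
(array([132.6, 191. ]), array([   74,   126,   123,   131, 11797], dtype=int32)) [0.47571331 0.33778273 0.092     ]
(array([315. , 221.6]), array([301, 204,  29,  36, 834], dtype=int32)) [0.47576255 0.19526146 0.092     ]
(array([293.6, 276.4]), array([274, 268,  41,  17, 646], dtype=int32)) [0.42718202 0.20475467 0.092     ]
(array([307.2, 398.4]), array([    0,   273,   640,   207, 81102], dtype=int32)) [0.31242282 0.17445124 0.092     ]
(array([316.5, 366.8]), array([308, 350,  19,  34, 569], dtype=int32)) [0.34626867 0.171749   0.092     ]
```

View pics/w1.png

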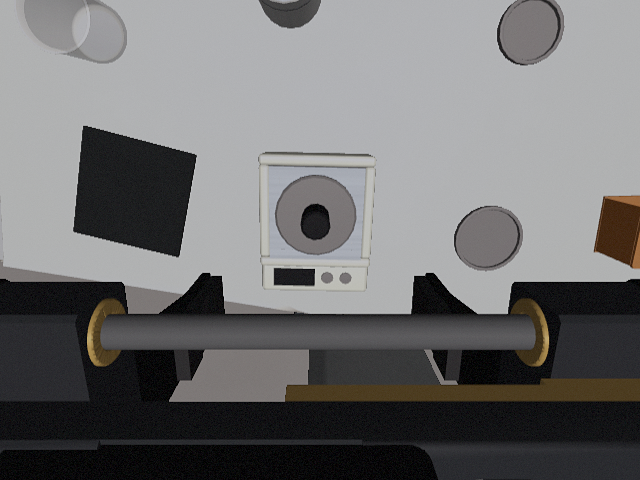

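Wrist view: cover disc centred at about (315.5,215) with the knob top face at about (315,227). Mat corners are at (84,127), (196,155), (180,256) and (74,231). The small dish is at (530,30) and the large one at (488,238).

Run:
```python
from h import *
c=np.load("w1.npy",allow_pickle=True).item();t=get_calibration("top")
P=lambda *a:onplane(c,*a).round(4)
print("disc",P(315.5,215,.058),"knobtop",P(315,226.5,.092))
m=[P(u,v,.004)for u,v in[(84,127),(196,155),(180,256),(74,231)]];print("mat",m,np.mean(m,0),np.linalg.norm(m[0]-m[1]))
print("small",P(530.5,31,.007),"large",P(488.5,238,.007))
b=[P(u,v,.045)for u,v in[(259,153),(375,156)]];print("housing far edge",b,np.linalg.norm(b[0]-b[1]))
print("block corners",[P(u,v,.05)for u,v in[(267,166),(366,167),(364,258),(270,257)]])
print("top: mat",onplane(t,259.6,309.7,.004),"small",onplane(t,404.2,218.1,.007),"large",onplane(t,415,299.7,.007),"disc",onplane(t,338.0,299.7,.058))
```

```text
disc [0.4735 0.1946 0.058 ] knobtop [0.4718 0.1946 0.092 ]
mat [array([0.5086, 0.4259, 0.004 ]), array([0.5006, 0.318 , 0.004 ]), array([0.3936, 0.3256, 0.004 ]), array([0.4023, 0.4353, 0.004 ])] [0.451275 0.3762   0.004   ] 0.10819616444218343
small [0.6604 0.0324 0.007 ] large [0.4685 0.0135 0.007 ]
housing far edge [array([0.5166, 0.252 , 0.045 ]), array([0.5313, 0.152 , 0.045 ])] 0.10107467536430678
block corners [array([0.5073, 0.2431, 0.05  ]), array([0.5211, 0.1585, 0.05  ]), array([0.4392, 0.1433, 0.05  ]), array([0.4253, 0.2291, 0.05  ])]
top: mat [0.45158237 0.37652155 0.004     ] small [0.66028523 0.03081751 0.007     ] large [0.46718602 0.01226628 0.007     ] disc [0.47199168 0.19334014 0.058     ]
```

Request:
play_rows(
  targets=[
    [[0, 0, 0, -0.04, 0], [0, 0, 0, -0.08, 0], [0, 0, 0, -0.11, 0], [0, 0, 0, -0.13, 0], [0, 0, 0, -0.138, 0]],
  ],
)

```text
time_s: 1.87
tcp_pos: [0.4695, 0.1942, 0.0781]
ee_rot: [[0.984, 0.176, -0.005], [0.176, -0.984, -0.004], [-0.006, 0.003, -1.0]]
wrist_force: [-0.1, -1.0, 0.3]
gripper_width: 0.995
```

Request:
play_rows(
  targets=[
    [[1, 0, 0, 0, 0], [1, 0, 0, 0, 0], [1, 0, 0, 0, 0], [1, 0, 0, 0, 0], [1, 0, 0, 0, 0]],
  ],
)

```text
time_s: 2.28
tcp_pos: [0.4729, 0.1949, 0.0826]
ee_rot: [[0.985, 0.175, 0.002], [0.175, -0.985, 0.002], [0.003, -0.001, -1.0]]
wrist_force: [0.7, 0.3, 0.8]
gripper_width: 0.703
```

Request:
play_rows(
  targets=[
    [[1, 0, 0, 0, 0], [1, 0, 0, 0, 0], [1, 0, 0, 0, 0], [1, 0, 0, 0, 0], [1, 0, 0, 0, 0]],
  ],
)

```text
time_s: 2.7
tcp_pos: [0.4723, 0.1942, 0.0813]
ee_rot: [[0.985, 0.174, 0.0], [0.174, -0.985, -0.0], [0.0, 0.0, -1.0]]
wrist_force: [-0.5, -0.1, 0.6]
gripper_width: 0.326
```

Request:
play_rows(
  targets=[
    [[1, 0, 0, 0, 0], [1, 0, 0, 0, 0], [1, 0, 0, 0, 0], [1, 0, 0, 0.01, 0], [1, 0, 0, 0.03, 0]],
  ],
)

```text
time_s: 3.12
tcp_pos: [0.4705, 0.1931, 0.1096]
ee_rot: [[0.985, 0.174, -0.005], [0.174, -0.985, -0.004], [-0.006, 0.003, -1.0]]
wrist_force: [-0.8, 0.1, -1.3]
gripper_width: 0.254
```

Request:
play_rows(
  targets=[
    [[1, 0, 0, 0.025, 0], [1, -0.004, 0.03, 0.03, 0], [1, -0.009, 0.07, 0.03, 0], [1, -0.013, 0.11, 0.03, 0], [1, -0.017, 0.15, 0.03, 0]],
  ],
)

```text
time_s: 3.53
tcp_pos: [0.4549, 0.3457, 0.1424]
ee_rot: [[0.985, 0.173, 0.001], [0.173, -0.985, 0.001], [0.001, -0.001, -1.0]]
wrist_force: [0.0, 0.3, -0.6]
gripper_width: 0.253
```

Request:
play_rows(
  targets=[
    [[1, -0.003, 0.024, 0, 0], [1, -0.004, 0.032, 0, 0], [1, -0.004, 0.032, 0, 0], [1, -0.004, 0.032, -0.02, 0], [1, -0.004, 0.032, -0.04, 0]],
  ],
)

```text
time_s: 3.95
tcp_pos: [0.4517, 0.3758, 0.1023]
ee_rot: [[0.985, 0.174, 0.002], [0.174, -0.985, 0.002], [0.002, -0.002, -1.0]]
wrist_force: [-0.3, 0.3, -1.8]
gripper_width: 0.255
```

Request:
play_rows(
  targets=[
    [[1, 0, 0, -0.025, 0], [1, 0, 0, -0.045, 0], [1, 0, 0, -0.055, 0], [1, 0, 0, -0.06, 0], [1, 0, 0, -0.063, 0]],
  ],
)

```text
time_s: 4.37
tcp_pos: [0.4516, 0.3755, 0.0382]
ee_rot: [[0.985, 0.174, -0.0], [0.174, -0.985, -0.001], [-0.0, 0.001, -1.0]]
wrist_force: [0.2, -0.2, -0.1]
gripper_width: 0.253
```

Request:
play_rows(
  targets=[
    [[1, 0, 0, -0.001, 0], [1, 0, 0, -0.002, 0], [1, 0, 0, -0.002, 0], [1, 0, 0, -0.003, 0], [1, 0, 0, -0.003, 0]],
  ],
)

```text
time_s: 4.78
tcp_pos: [0.4514, 0.3765, 0.0358]
ee_rot: [[0.985, 0.174, 0.001], [0.174, -0.985, 0.001], [0.001, -0.001, -1.0]]
wrist_force: [1.4, 0.5, -0.9]
gripper_width: 0.255
```

Request:
play_rows(
  targets=[
    [[1, 0, 0, -0.001, 0], [0, 0, 0, -0.001, 0], [0, 0, 0, -0.001, 0], [0, 0, 0, -0.001, 0], [0, 0, 0, -0.001, 0]],
  ],
)

```text
time_s: 5.2
tcp_pos: [0.4513, 0.3763, 0.0342]
ee_rot: [[0.985, 0.174, 0.0], [0.174, -0.985, 0.0], [0.0, -0.0, -1.0]]
wrist_force: [0.6, 0.6, 0.7]
gripper_width: 0.471
```

Request:
play_rows(
  targets=[
    [[0, 0, 0, 0, 0], [0, 0, 0, 0, 0], [0, 0, 0, 0, 0], [0, 0, 0, 0.02, 0], [0, 0, 0, 0.05, 0]],
  ],
)

```text
time_s: 5.62
tcp_pos: [0.4496, 0.3743, 0.0816]
ee_rot: [[0.985, 0.174, -0.005], [0.174, -0.985, -0.006], [-0.006, 0.005, -1.0]]
wrist_force: [0.4, 1.0, -0.1]
gripper_width: 0.854
```

Request:
play_rows(
  targets=[
    [[0, 0, 0, 0.04, 0], [0, 0, 0, 0.08, 0], [0, 0, 0, 0.12, 0], [0, 0, 0, 0.16, 0], [0, 0, 0, 0.17, 0]],
  ],
)

```text
time_s: 6.03
tcp_pos: [0.4538, 0.3782, 0.2624]
ee_rot: [[0.984, 0.175, 0.01], [0.175, -0.984, 0.01], [0.012, -0.008, -1.0]]
wrist_force: [0.9, 0.9, 1.7]
gripper_width: 0.996
```

Request:
play_rows(
  targets=[
    [[0, 0.02, -0.18, 0, 0], [0, 0.02, -0.18, 0, 0], [0, 0.02, -0.18, 0, 0], [0, 0.02, -0.18, 0, 0], [0, 0.02, -0.18, 0, 0]],
  ],
)

```text
time_s: 6.45
tcp_pos: [0.4706, 0.1921, 0.2544]
ee_rot: [[0.985, 0.171, -0.001], [0.171, -0.985, -0.001], [-0.001, 0.001, -1.0]]
wrist_force: [-0.3, 0.3, 0.1]
gripper_width: 1.003
```

Request:
play_rows(
  targets=[
    [[0, 0, 0, 0, 0], [0, 0, 0, 0, 0], [0, 0, 0, 0, 0]],
  ],
)

```text
time_s: 6.7
tcp_pos: [0.4715, 0.197, 0.2542]
ee_rot: [[0.985, 0.175, 0.0], [0.175, -0.985, 0.0], [0.0, -0.0, -1.0]]
wrist_force: [0.2, 0.6, -0.1]
gripper_width: 1.004
```

Run:
```python
from h import *
s=sense();print(s["time_s"],s["tcp_pos"],s["gripper_width"]);c=get_calibration("wrist");im=capture("wrist")
cv2.imwrite("pics/w2.png",im);np.save("w2.npy",c)
```

```text
6.7 [0.47147128 0.19696852 0.25420222] 1.004033532015108
```

View pics/w2.png

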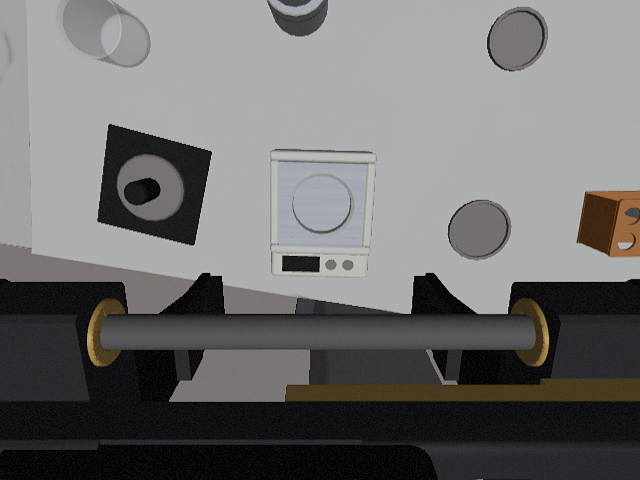

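The cover sits on the mat (disc centre about (151,187)) and the well mouth shows at about (323,203.5).

Request:
play_rows(
  targets=[
    [[0, 0.16, 0.047, 0, 0], [0, 0.16, 0.047, 0, 0], [0, 0.16, 0.047, 0, 0], [0, 0.16, 0.047, 0, 0], [0, 0.16, 0.047, 0, 0]],
  ],
)

```text
time_s: 7.17
tcp_pos: [0.6365, 0.2466, 0.2475]
ee_rot: [[0.985, 0.175, -0.004], [0.175, -0.985, -0.003], [-0.004, 0.003, -1.0]]
wrist_force: [0.6, 0.2, -2.4]
gripper_width: 0.999
```

Request:
play_rows(
  targets=[
    [[0, 0, 0, 0, 0], [0, 0, 0, 0, 0], [0, 0, 0, 0, 0]],
  ],
)

```text
time_s: 7.42
tcp_pos: [0.6304, 0.2438, 0.2549]
ee_rot: [[0.984, 0.176, 0.001], [0.176, -0.984, 0.0], [0.001, -0.0, -1.0]]
wrist_force: [-0.5, -0.0, 0.6]
gripper_width: 0.998
```

Run:
```python
from h import *
c=np.load("w2.npy",allow_pickle=True).item()
im=cv2.imread("pics/w2.png");g=cv2.cvtColor(im,cv2.COLOR_BGR2GRAY)
# well rim edge: radial gradient maxima around (323,203.5)
gb=cv2.GaussianBlur(g,(3,3),0).astype(float);pts=[]
for a in np.arange(0,2*np.pi,.05):
    r=np.arange(24,38,.5);x=323+r*np.cos(a);y=203.5+r*np.sin(a)
    p=cv2.remap(gb.astype(np.float32),x.astype(np.float32)[None],y.astype(np.float32)[None],1)[0]
    d=np.abs(np.gradient(p));k=d.argmax();pts.append((x[k],y[k]))
e=cv2.fitEllipse(np.float32(pts));print("ell",e,"well",onplane(c,*e[0],.05),"size mm",[s/382*(c['T'][2,3]-.05)*1000 for s in e[1]])
print("cover disc",onplane(c,151,187,.012),"lg",onplane(c,479.5,229,.007),"sm",onplane(c,517.5,40,.007))
s=sense();print(s["time_s"],s["tcp_pos"]);c=get_calibration("wrist");im=capture("wrist")
cv2.imwrite("pics/w3.png",im);np.save("w3.npy",c)
```

```text
ell ((320.97039794921875, 202.02105712890625), (56.98783874511719, 58.779300689697266), 25.97066879272461) well [0.47591989 0.19522591 0.05      ] size mm [np.float64(55.2611412744096), np.float64(56.9983229922485)]
cover disc [0.45294422 0.37578073 0.012     ] lg [0.46898624 0.013664   0.007     ] sm [0.660499   0.03225852 0.007     ]
7.4167 [0.63041772 0.24380268 0.25491975]
```

View pics/w3.png

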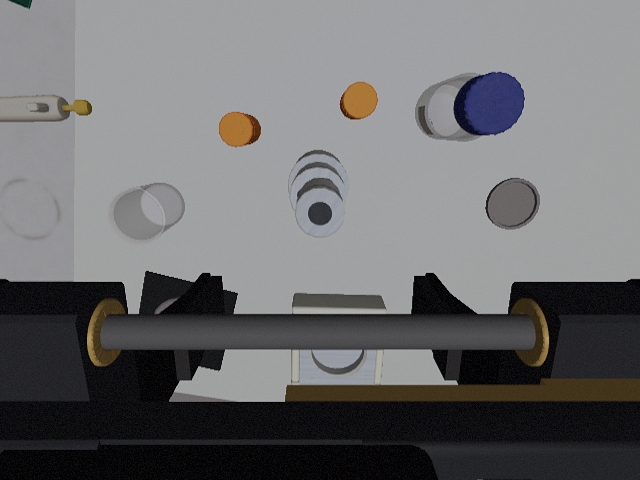

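The stack's top face is centred at about (320,213), with the hole mark in its middle; the bottle, beaker and both decoys are clear of the jaws.

Run:
```python
from h import *
c=np.load("w3.npy",allow_pickle=True).item()
im=cv2.imread("pics/w3.png");g=im.max(2).astype(int)
roi=np.zeros(g.shape,bool);roi[195:230,300:340]=1
for b in blobs((g<110)&roi,40): print(b,"small top",onplane(c,*b[0],.188))
print("med side est",onplane(c,319,186,.132),"small dish",onplane(c,512.5,203.5,.007))
c2=np.load("w2.npy",allow_pickle=True).item();print("well",onplane(c2,323,203.5,.05))
```

```text
(array([319.5, 213.1]), array([308, 202,  24,  23, 440], dtype=int32)) small top [0.65328605 0.24748342 0.188     ]
med side est [0.66181638 0.24914933 0.132     ] small dish [0.66239791 0.03281718 0.007     ]
well [0.47481993 0.19299999 0.05      ]
```

Request:
play_rows(
  targets=[
    [[0, 0.022, 0.003, 0, 0], [0, 0.022, 0.003, -0.02, 0], [0, 0.022, 0.003, -0.05, 0], [0, 0.022, 0.003, -0.075, 0], [0, 0.022, 0.003, -0.086, 0]],
  ],
)

```text
time_s: 7.88
tcp_pos: [0.6506, 0.2456, 0.166]
ee_rot: [[0.985, 0.174, -0.004], [0.174, -0.985, -0.001], [-0.004, 0.0, -1.0]]
wrist_force: [-1.1, 0.4, -1.5]
gripper_width: 1.002
```

Request:
play_rows(
  targets=[
    [[0, 0, 0, 0, 0], [0.3, 0, 0, 0, 0], [0.6, 0, 0, 0, 0], [1, 0, 0, 0, 0], [1, 0, 0, 0, 0]],
  ],
)

```text
time_s: 8.3
tcp_pos: [0.654, 0.2467, 0.1703]
ee_rot: [[0.985, 0.175, 0.003], [0.175, -0.985, 0.002], [0.003, -0.001, -1.0]]
wrist_force: [-0.6, -0.3, -0.3]
gripper_width: 0.78
```

Request:
play_rows(
  targets=[
    [[1, 0, 0, 0, 0], [1, 0, 0, 0, 0], [1, 0, 0, 0, 0], [1, 0, 0, 0, 0], [1, 0, 0, 0, 0]],
  ],
)

```text
time_s: 8.72
tcp_pos: [0.6533, 0.2462, 0.1682]
ee_rot: [[0.985, 0.174, -0.0], [0.174, -0.985, -0.0], [-0.0, 0.0, -1.0]]
wrist_force: [0.5, -0.3, 0.9]
gripper_width: 0.402
```

Request:
play_rows(
  targets=[
    [[1, 0, 0, 0, 0], [1, 0, 0, 0, 0], [1, 0, 0, 0, 0], [1, 0, 0, 0.005, 0], [1, 0, 0, 0.015, 0]],
  ],
)

```text
time_s: 9.13
tcp_pos: [0.6522, 0.2457, 0.1817]
ee_rot: [[0.985, 0.174, -0.004], [0.174, -0.985, -0.002], [-0.004, 0.001, -1.0]]
wrist_force: [0.2, -0.7, -0.6]
gripper_width: 0.357
```

Request:
play_rows(
  targets=[
    [[1, 0, 0, 0.015, 0], [1, 0, 0, 0.03, 0], [1, 0, -0.025, 0.03, 0], [1, 0.003, -0.06, 0.03, 0], [1, 0.005, -0.095, 0.03, 0]],
  ],
)

```text
time_s: 9.55
tcp_pos: [0.6584, 0.1512, 0.2144]
ee_rot: [[0.984, 0.177, 0.001], [0.177, -0.984, 0.001], [0.001, -0.0, -1.0]]
wrist_force: [0.3, -0.5, -1.4]
gripper_width: 0.354
```

Request:
play_rows(
  targets=[
    [[1, 0, -0.035, 0, 0], [1, 0.001, -0.07, 0, 0], [1, 0.002, -0.1, 0, 0], [1, 0.002, -0.12, 0, 0], [1, 0.002, -0.12, 0, 0]],
  ],
)

```text
time_s: 9.97
tcp_pos: [0.6601, 0.0271, 0.2144]
ee_rot: [[0.985, 0.17, 0.0], [0.17, -0.985, -0.001], [0.0, 0.001, -1.0]]
wrist_force: [0.0, 1.1, -0.8]
gripper_width: 0.354
```

Request:
play_rows(
  targets=[
    [[1, 0, 0, -0.03, 0], [1, 0, 0, -0.065, 0], [1, 0, 0, -0.1, 0], [1, 0, 0, -0.13, 0], [1, 0, 0, -0.15, 0]],
  ],
)

```text
time_s: 10.38
tcp_pos: [0.6587, 0.0316, 0.0603]
ee_rot: [[0.985, 0.174, -0.004], [0.174, -0.985, -0.001], [-0.004, -0.0, -1.0]]
wrist_force: [-0.1, -0.5, -2.2]
gripper_width: 0.356
```

Request:
play_rows(
  targets=[
    [[1, 0, 0, -0.005, 0], [1, 0, 0, -0.01, 0], [1, 0, 0, -0.013, 0], [1, 0, 0, -0.015, 0], [1, 0, 0, -0.017, 0]],
  ],
)

```text
time_s: 10.8
tcp_pos: [0.6615, 0.0316, 0.048]
ee_rot: [[0.985, 0.175, 0.003], [0.175, -0.985, 0.001], [0.003, -0.0, -1.0]]
wrist_force: [0.3, 1.1, -1.2]
gripper_width: 0.357
```

Request:
play_rows(
  targets=[
    [[1, 0, 0, -0.002, 0], [1, 0, 0, -0.004, 0], [1, 0, 0, -0.006, 0], [1, 0, 0, -0.007, 0], [1, 0, 0, -0.007, 0]],
  ],
)

```text
time_s: 11.22
tcp_pos: [0.6603, 0.0312, 0.0392]
ee_rot: [[0.985, 0.174, 0.0], [0.174, -0.985, -0.0], [0.0, 0.0, -1.0]]
wrist_force: [-0.3, 0.4, -1.6]
gripper_width: 0.358
```

Request:
play_rows(
  targets=[
    [[1, 0, 0, 0, 0], [1, 0, 0, 0, 0]],
  ],
)

```text
time_s: 11.38
tcp_pos: [0.6603, 0.0312, 0.0393]
ee_rot: [[0.985, 0.174, 0.0], [0.174, -0.985, -0.0], [0.0, 0.0, -1.0]]
wrist_force: [0.4, 0.1, -0.8]
gripper_width: 0.358
```

Request:
play_rows(
  targets=[
    [[1, 0, 0, -0.0007, 0], [1, 0, 0, -0.001, 0], [1, 0, 0, -0.0015, 0], [1, 0, 0, -0.0015, 0], [0.7, 0, 0, -0.0015, 0]],
  ],
)

```text
time_s: 11.8
tcp_pos: [0.6607, 0.0313, 0.0391]
ee_rot: [[0.985, 0.175, 0.001], [0.175, -0.985, -0.0], [0.001, 0.0, -1.0]]
wrist_force: [-1.9, 1.1, 5.5]
gripper_width: 0.355
```

Request:
play_rows(
  targets=[
    [[0, 0, 0, 0, 0], [0, 0, 0, 0, 0], [0, 0, 0, 0, 0], [0, 0, 0, 0, 0], [0, 0, 0, 0, 0]],
  ],
)

```text
time_s: 12.22
tcp_pos: [0.6602, 0.0312, 0.0374]
ee_rot: [[0.985, 0.174, -0.0], [0.174, -0.985, -0.0], [-0.0, 0.0, -1.0]]
wrist_force: [-0.3, -1.3, 1.0]
gripper_width: 0.649
```

Request:
play_rows(
  targets=[
    [[0, 0, 0, 0, 0], [0, 0, 0, 0.02, 0], [0, 0, 0, 0.05, 0], [0, 0, 0, 0.09, 0], [0, 0, 0, 0.13, 0]],
  ],
)

```text
time_s: 12.63
tcp_pos: [0.6595, 0.031, 0.1681]
ee_rot: [[0.985, 0.174, -0.003], [0.174, -0.985, -0.001], [-0.003, 0.0, -1.0]]
wrist_force: [1.3, 0.7, 0.1]
gripper_width: 0.975
```

Request:
play_rows(
  targets=[
    [[0, 0, 0, 0.03, 0], [0, 0, 0.03, 0.03, 0], [0, -0.01, 0.07, 0.03, 0], [0, -0.02, 0.11, 0.03, 0], [0, -0.02, 0.15, 0.03, 0]],
  ],
)

```text
time_s: 13.05
tcp_pos: [0.6388, 0.1823, 0.1984]
ee_rot: [[0.985, 0.173, -0.0], [0.173, -0.985, 0.0], [-0.0, -0.0, -1.0]]
wrist_force: [-0.3, -0.3, -0.6]
gripper_width: 0.998
```

Request:
play_rows(
  targets=[
    [[0, 0, 0.04, 0.0, 0], [0, 0.002, 0.064, 0.0, 0], [0, 0.002, 0.064, 0.0, 0], [0, 0.002, 0.064, 0.0, 0], [0, 0.002, 0.064, 0.0, 0]],
  ],
)

```text
time_s: 13.47
tcp_pos: [0.6421, 0.2448, 0.1974]
ee_rot: [[0.985, 0.174, -0.001], [0.174, -0.985, -0.001], [-0.001, 0.0, -1.0]]
wrist_force: [0.0, 0.1, 0.4]
gripper_width: 1.003
```

Run:
```python
from h import *
s=sense();print(s["time_s"],s["tcp_pos"]);c=get_calibration("wrist");im=capture("wrist")
cv2.imwrite("pics/w4.png",im);np.save("w4.npy",c)
print("pred medium top px",proj(c,(.653,.2465,.132)),"small top",proj(c,(.66,.0315,.059)))
```

```text
13.4667 [0.64206259 0.24484987 0.19739512]
pred medium top px (np.float64(319.2043615483958), np.float64(232.3758891872365)) small top (np.float64(574.3306823498833), np.float64(244.8127378842496))
```

View pics/w4.png

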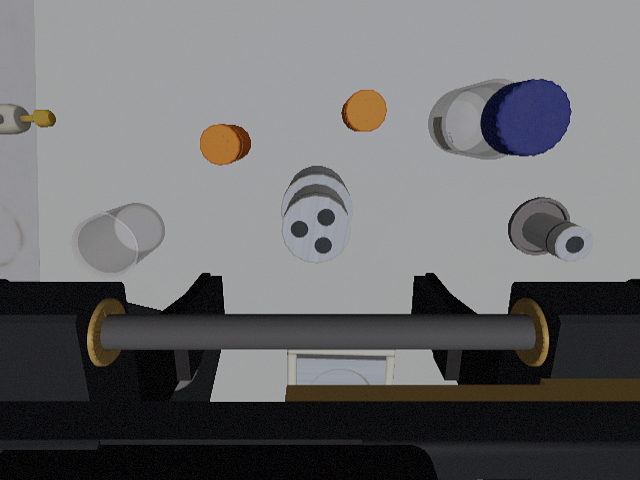

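Small insert stands in its dish (top at (573,243), predicted (574,245)). The medium's three holes average (316,230), which puts it at about (0.654, 0.2485).

Request:
play_rows(
  targets=[
    [[0, 0.012, 0.0035, -0.005, 0], [0, 0.012, 0.0035, -0.03, 0], [0, 0.012, 0.0035, -0.055, 0], [0, 0.012, 0.0035, -0.075, 0], [0, 0.012, 0.0035, -0.085, 0]],
  ],
)

```text
time_s: 13.93
tcp_pos: [0.653, 0.2462, 0.1096]
ee_rot: [[0.985, 0.172, -0.005], [0.172, -0.985, -0.002], [-0.005, 0.001, -1.0]]
wrist_force: [-1.1, -0.2, -0.7]
gripper_width: 0.996
```

Request:
play_rows(
  targets=[
    [[0, 0, 0, 0, 0], [0.3, 0, 0, 0, 0], [0.6, 0, 0, 0, 0], [1, 0, 0, 0, 0], [1, 0, 0, 0, 0]],
  ],
)

```text
time_s: 14.35
tcp_pos: [0.655, 0.2491, 0.1144]
ee_rot: [[0.985, 0.174, 0.002], [0.174, -0.985, 0.001], [0.003, -0.001, -1.0]]
wrist_force: [-0.1, 0.5, -0.4]
gripper_width: 0.782
```

Request:
play_rows(
  targets=[
    [[1, 0, 0, 0, 0], [1, 0, 0, 0, 0], [1, 0, 0, 0, 0], [1, 0, 0, 0, 0], [1, 0, 0, 0, 0]],
  ],
)

```text
time_s: 14.77
tcp_pos: [0.6544, 0.2485, 0.113]
ee_rot: [[0.985, 0.174, 0.0], [0.174, -0.985, -0.001], [0.0, 0.001, -1.0]]
wrist_force: [0.3, -1.1, 0.7]
gripper_width: 0.496
```

Request:
play_rows(
  targets=[
    [[1, 0, 0, 0, 0], [1, 0, 0, 0, 0], [1, 0, 0, 0.005, 0], [1, 0, 0, 0.015, 0], [1, 0, 0, 0.03, 0]],
  ],
)

```text
time_s: 15.18
tcp_pos: [0.6531, 0.2485, 0.1414]
ee_rot: [[0.985, 0.174, -0.004], [0.174, -0.985, -0.001], [-0.004, 0.001, -1.0]]
wrist_force: [0.1, -0.3, -1.7]
gripper_width: 0.496
```

Request:
play_rows(
  targets=[
    [[1, -0.01, -0.015, 0.01, 0], [1, -0.03, -0.04, 0.01, 0], [1, -0.052, -0.067, 0.01, 0], [1, -0.075, -0.095, 0.01, 0], [1, -0.098, -0.124, 0.01, 0]],
  ],
)

```text
time_s: 15.6
tcp_pos: [0.5552, 0.1241, 0.1532]
ee_rot: [[0.985, 0.175, 0.001], [0.175, -0.985, 0.001], [0.001, -0.001, -1.0]]
wrist_force: [-0.1, -0.7, -1.7]
gripper_width: 0.495
```

Request:
play_rows(
  targets=[
    [[1, -0.023, -0.029, 0, 0], [1, -0.046, -0.058, 0, 0], [1, -0.068, -0.085, 0, 0], [1, -0.082, -0.103, 0, 0], [1, -0.088, -0.111, 0, 0]],
  ],
)

```text
time_s: 16.02
tcp_pos: [0.4657, 0.0118, 0.1534]
ee_rot: [[0.985, 0.172, -0.001], [0.172, -0.985, 0.0], [-0.001, -0.001, -1.0]]
wrist_force: [0.2, 0.3, -1.9]
gripper_width: 0.493
```

Request:
play_rows(
  targets=[
    [[1, 0, 0, -0.02, 0], [1, 0, 0, -0.05, 0], [1, 0, 0, -0.075, 0], [1, 0, 0, -0.092, 0], [1, 0, 0, -0.1, 0]],
  ],
)

```text
time_s: 16.43
tcp_pos: [0.4676, 0.0138, 0.051]
ee_rot: [[0.985, 0.174, -0.003], [0.174, -0.985, -0.001], [-0.003, 0.0, -1.0]]
wrist_force: [-0.1, -0.2, -1.7]
gripper_width: 0.493
```

Request:
play_rows(
  targets=[
    [[1, 0, 0, -0.003, 0], [1, 0, 0, -0.006, 0], [1, 0, 0, -0.009, 0], [1, 0, 0, -0.011, 0], [1, 0, 0, -0.012, 0]],
  ],
)

```text
time_s: 16.85
tcp_pos: [0.4688, 0.014, 0.0413]
ee_rot: [[0.985, 0.174, 0.001], [0.174, -0.985, 0.001], [0.002, -0.0, -1.0]]
wrist_force: [0.3, 0.6, -1.8]
gripper_width: 0.493
```

Request:
play_rows(
  targets=[
    [[1, 0, 0, -0.001, 0], [1, 0, 0, -0.001, 0], [1, 0, 0, -0.001, 0]],
  ],
)

```text
time_s: 17.1
tcp_pos: [0.4685, 0.0138, 0.04]
ee_rot: [[0.985, 0.174, 0.001], [0.174, -0.985, 0.0], [0.001, -0.0, -1.0]]
wrist_force: [0.1, -0.1, -1.6]
gripper_width: 0.496
```

Request:
play_rows(
  targets=[
    [[1, 0, 0, -0.0007, 0], [1, 0, 0, -0.001, 0], [1, 0, 0, -0.0015, 0], [1, 0, 0, -0.0015, 0], [0.6, 0, 0, -0.0015, 0]],
  ],
)

```text
time_s: 17.52
tcp_pos: [0.4687, 0.0138, 0.0398]
ee_rot: [[0.985, 0.175, 0.001], [0.175, -0.985, -0.0], [0.001, 0.0, -1.0]]
wrist_force: [-3.0, 0.2, 10.1]
gripper_width: 0.497
```

Request:
play_rows(
  targets=[
    [[0, 0, 0, 0, 0], [0, 0, 0, 0, 0], [0, 0, 0, 0, 0], [0, 0, 0, 0, 0], [0, 0, 0, 0, 0]],
  ],
)

```text
time_s: 17.93
tcp_pos: [0.4683, 0.0138, 0.0381]
ee_rot: [[0.985, 0.174, -0.0], [0.174, -0.985, -0.0], [-0.0, 0.0, -1.0]]
wrist_force: [-0.2, 0.7, 0.3]
gripper_width: 0.789
```

Request:
play_rows(
  targets=[
    [[0, 0, 0, 0, 0], [0, 0, 0, 0.02, 0], [0, 0, 0, 0.05, 0], [0, 0, 0, 0.09, 0], [0, 0, 0, 0.13, 0]],
  ],
)

```text
time_s: 18.35
tcp_pos: [0.4674, 0.0134, 0.1691]
ee_rot: [[0.985, 0.174, -0.003], [0.174, -0.985, -0.001], [-0.003, 0.001, -1.0]]
wrist_force: [1.0, 0.6, 0.6]
gripper_width: 0.991
```

Request:
play_rows(
  targets=[
    [[0, 0, 0.03, 0.03, 0], [0, 0, 0.07, 0.04, 0], [0, 0, 0.11, 0.04, 0], [0, 0, 0.15, 0.04, 0], [0, 0, 0.18, 0.04, 0]],
  ],
)

```text
time_s: 18.77
tcp_pos: [0.4681, 0.1964, 0.2087]
ee_rot: [[0.985, 0.175, 0.001], [0.175, -0.985, 0.001], [0.001, -0.001, -1.0]]
wrist_force: [0.3, -0.3, -0.4]
gripper_width: 0.999
```

Request:
play_rows(
  targets=[
    [[0, 0, 0, 0, 0], [0, 0, 0, 0, 0], [0, 0, 0, 0, 0]],
  ],
)

```text
time_s: 19.02
tcp_pos: [0.4679, 0.1934, 0.2078]
ee_rot: [[0.985, 0.175, -0.001], [0.175, -0.985, -0.001], [-0.001, 0.001, -1.0]]
wrist_force: [-0.0, -0.9, -0.4]
gripper_width: 1.004
```

Run:
```python
from h import *
s=sense();print(s["time_s"],s["tcp_pos"]);c=get_calibration("wrist");im=capture("wrist")
np.save("w5.npy",c);cv2.imwrite("pics/w5full.png",im)
cv2.imwrite("pics/w5.png",cv2.resize(im[130:290,240:440],None,fx=4,fy=3.75,interpolation=cv2.INTER_CUBIC))
print("well pred",proj(c,(.4735,.1935,.05)),"med top pred",proj(c,(.468,.013,.059)))
```

```text
19.0167 [0.46788946 0.19344712 0.20781839]
well pred (np.float64(319.4403253841298), np.float64(210.13047370187937)) med top pred (np.float64(523.1154346100334), np.float64(254.19073479180196))
```

View pics/w5.png

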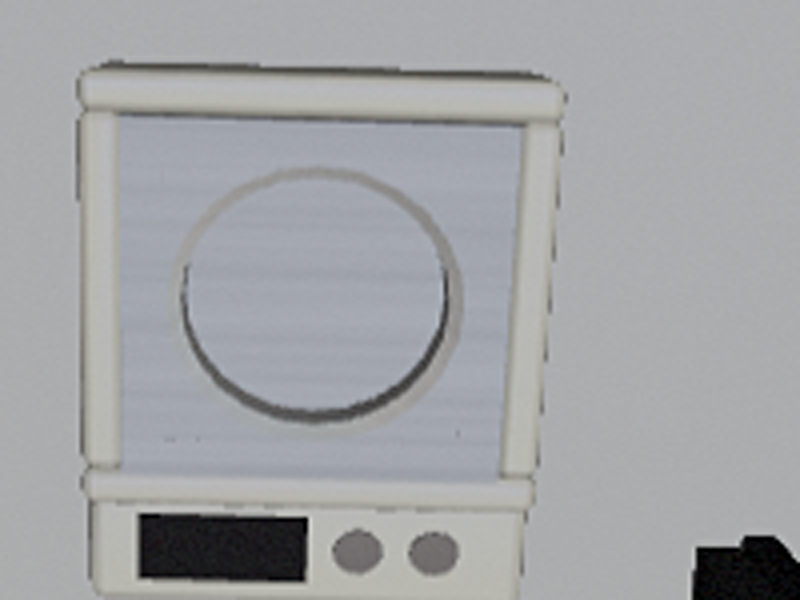

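Well mouth rim centred at crop (318.5,298.5), i.e. pixel (319.6,209.6), giving a well at about (0.4738, 0.1934).

Request:
play_rows(
  targets=[
    [[0, 0.177, 0.054, -0.008, 0], [0, 0.177, 0.054, -0.008, 0], [0, 0.177, 0.054, -0.008, 0], [0, 0.177, 0.054, -0.008, 0], [0, 0.177, 0.054, -0.008, 0]],
  ],
)

```text
time_s: 19.48
tcp_pos: [0.6491, 0.2467, 0.1985]
ee_rot: [[0.985, 0.171, 0.0], [0.171, -0.985, -0.001], [-0.0, 0.001, -1.0]]
wrist_force: [0.8, -0.5, -0.1]
gripper_width: 0.999
```

Request:
play_rows(
  targets=[
    [[0, 0, 0, 0, 0], [0, 0, 0, 0, 0], [0, 0, 0, 0, 0], [0, 0, 0, 0, 0]],
  ],
)

```text
time_s: 19.82
tcp_pos: [0.6445, 0.2468, 0.2009]
ee_rot: [[0.985, 0.174, 0.0], [0.174, -0.985, 0.0], [0.0, -0.0, -1.0]]
wrist_force: [0.0, -0.2, -0.5]
gripper_width: 0.999
```

Run:
```python
from h import *
c5=np.load("w5.npy",allow_pickle=True).item();im=cv2.imread("pics/w5full.png");g=im.max(2).astype(int)
roi=np.zeros(g.shape,bool);roi[225:285,495:552]=1
h=[b[0] for b in blobs((g<110)&roi,12)];print("med hole blobs",h)
print("well",onplane(c5,319.6,209.6,.05))
s=sense();print(s["time_s"],s["tcp_pos"]);c=get_calibration("wrist");im=capture("wrist")
np.save("w6.npy",c);cv2.imwrite("pics/w6full.png",im)
g=im.max(2).astype(int);u,v=proj(c,(.654,.248,.076));print("pred",u,v)
roi[:]=0;roi[int(v)-30:int(v)+30,int(u)-30:int(u)+30]=1
H=[b for b in blobs((g<110)&roi,12)];print(H);m=np.mean([b[0] for b in H],0);print("large top",m,onplane(c,*m,.076))
cv2.imwrite("pics/w6.png",cv2.resize(im[100:290,200:620],None,fx=1.9,fy=1.9,interpolation=cv2.INTER_CUBIC))
```

```text
med hole blobs [array([504.6, 235.5]), array([530.6, 244.4]), array([510.3, 252.8]), array([525.6, 264.1]), array([532., 283.])]
well [0.47398418 0.19344693 0.05      ]
19.8167 [0.64454161 0.24678027 0.20091953]
pred 319.18321023525385 214.15761226969306
[(array([292.7, 186.8]), array([289, 184,   9,  10,  25], dtype=int32)), (array([344. , 186.5]), array([340, 184,   9,   9,  20], dtype=int32)), (array([318.6, 196.3]), array([310, 188,  18,  18, 250], dtype=int32)), (array([301.1, 213.3]), array([293, 205,  18,  17, 240], dtype=int32)), (array([335.9, 213.7]), array([328, 206,  17,  17, 236], dtype=int32)), (array([318.3, 230.3]), array([310, 222,  18,  17, 235], dtype=int32))]
large top [318.43333333 204.48333333] [0.6614303  0.24991625 0.076     ]
```

View pics/w6.png

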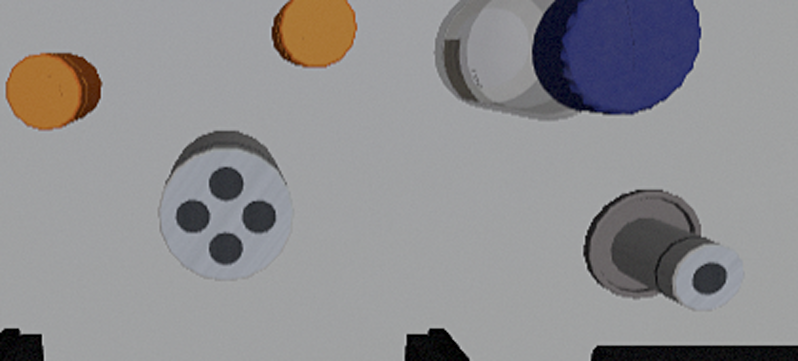

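Four hole marks average (318.5,213.4), putting the large insert at about (0.6546, 0.2486). Medium (522,254) and small match their predicted places in the dishes.

Request:
play_rows(
  targets=[
    [[0, 0.01, 0.002, -0.015, 0], [0, 0.01, 0.002, -0.05, 0], [0, 0.01, 0.002, -0.085, 0], [0, 0.01, 0.002, -0.12, 0], [0, 0.01, 0.002, -0.145, 0]],
  ],
)

```text
time_s: 20.28
tcp_pos: [0.6532, 0.249, 0.0531]
ee_rot: [[0.985, 0.174, -0.003], [0.174, -0.985, -0.001], [-0.003, 0.0, -1.0]]
wrist_force: [-0.7, -1.1, -0.2]
gripper_width: 0.998
```

Request:
play_rows(
  targets=[
    [[0, 0, 0, -0.006, 0], [0, 0, 0, -0.006, 0], [0.3, 0, 0, -0.006, 0], [0.5, 0, 0, -0.006, 0], [1, 0, 0, -0.006, 0]],
  ],
)

```text
time_s: 20.7
tcp_pos: [0.6566, 0.2506, 0.0522]
ee_rot: [[0.985, 0.175, 0.004], [0.175, -0.985, 0.002], [0.005, -0.002, -1.0]]
wrist_force: [-0.3, 0.2, -0.3]
gripper_width: 0.853
```

Request:
play_rows(
  targets=[
    [[1, 0, 0, 0, 0], [1, 0, 0, 0, 0], [1, 0, 0, 0, 0], [1, 0, 0, 0, 0], [1, 0, 0, 0, 0]],
  ],
)

```text
time_s: 21.12
tcp_pos: [0.6559, 0.2493, 0.0504]
ee_rot: [[0.985, 0.174, 0.001], [0.174, -0.985, -0.0], [0.001, 0.001, -1.0]]
wrist_force: [0.0, -2.5, 3.6]
gripper_width: 0.635
```

Request:
play_rows(
  targets=[
    [[1, 0, 0, 0, 0], [1, 0, 0, 0, 0], [1, 0, 0, 0.005, 0], [1, 0, 0, 0.015, 0], [1, 0, 0, 0.035, 0]],
  ],
)

```text
time_s: 21.53
tcp_pos: [0.6525, 0.249, 0.0805]
ee_rot: [[0.985, 0.173, -0.008], [0.173, -0.985, -0.003], [-0.008, 0.001, -1.0]]
wrist_force: [-0.3, -0.3, -3.4]
gripper_width: 0.638
```

Request:
play_rows(
  targets=[
    [[1, 0, 0, 0.03, 0], [1, 0, 0, 0.065, 0], [1, 0, 0, 0.065, 0], [1, 0, 0, 0.065, 0], [1, 0, 0, 0.065, 0]],
  ],
)

```text
time_s: 21.95
tcp_pos: [0.6541, 0.2499, 0.148]
ee_rot: [[0.985, 0.174, -0.003], [0.174, -0.985, 0.0], [-0.003, -0.001, -1.0]]
wrist_force: [-0.5, -0.6, -4.8]
gripper_width: 0.64
```

Run:
```python
from h import *
s=sense();t=s["tcp_pos"];print(s["time_s"],t,s["ee_rot"].round(4).tolist(),s["gripper_width"]);c=get_calibration("wrist");im=capture("wrist")
cv2.imwrite("pics/w7full.png",im);np.save("w7.npy",c)
z=t[2]+.026
g=im.max(2).astype(int);u,v=proj(c,(t[0],t[1],z));print("pred",u,v)
roi=np.zeros(g.shape,bool);roi[int(v)-45:int(v)+45,int(u)-45:int(u)+45]=1
for b in blobs((g<110)&roi,60): print(b,onplane(c,*b[0],z))
cv2.imwrite("pics/w7.png",im)
```

```text
21.95 [0.65405225 0.24985226 0.14802804] [[0.9848, 0.1739, -0.0027], [0.1739, -0.9848, 0.0001], [-0.0026, -0.0006, -1.0]] 0.6402883440180398
pred 319.41770866043873 318.42307376223073
(array([317.2, 290.6]), array([300, 275,  35,  32, 893], dtype=int32)) [0.66593778 0.25287381 0.17402804]
(array([318.1, 332.3]), array([ 274,  306,   90,   57, 3926], dtype=int32)) [0.64775211 0.24927312 0.17402804]
```

View pics/w7.png

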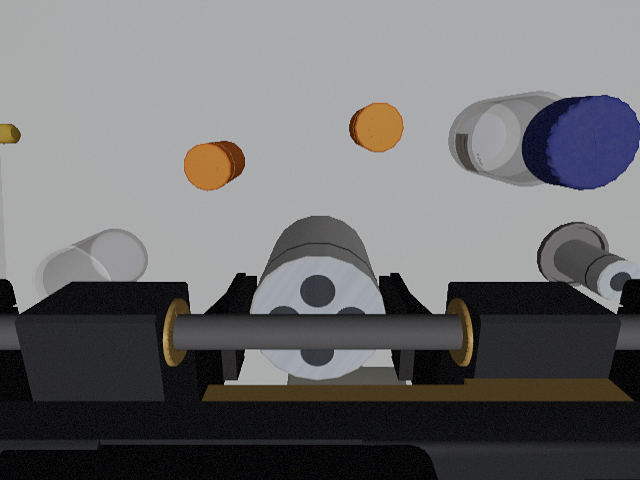

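Request:
play_rows(
  targets=[
    [[1, -0.02, -0.006, 0, 0], [1, -0.05, -0.016, 0, 0], [1, -0.08, -0.025, 0, 0], [1, -0.11, -0.035, 0, 0], [1, -0.14, -0.044, 0, 0]],
  ],
)

```text
time_s: 22.42
tcp_pos: [0.5126, 0.2044, 0.1469]
ee_rot: [[0.985, 0.174, -0.004], [0.174, -0.985, -0.002], [-0.004, 0.002, -1.0]]
wrist_force: [-0.1, 0.6, -2.8]
gripper_width: 0.634
```

Request:
play_rows(
  targets=[
    [[1, -0.022, -0.007, 0, 0], [1, -0.034, -0.011, 0, 0], [1, -0.04, -0.0125, 0, 0], [1, -0.04, -0.0125, 0, 0], [1, -0.04, -0.0125, 0, 0]],
  ],
)

```text
time_s: 22.83
tcp_pos: [0.4756, 0.1936, 0.1488]
ee_rot: [[0.985, 0.175, -0.0], [0.175, -0.985, -0.0], [-0.0, 0.0, -1.0]]
wrist_force: [-0.3, -0.2, -2.7]
gripper_width: 0.638
```

Request:
play_rows(
  targets=[
    [[1, 0, 0, -0.01, 0], [1, 0, 0, -0.022, 0], [1, 0, 0, -0.03, 0], [1, 0, 0, -0.03, 0], [1, 0, 0, -0.03, 0]],
  ],
)

```text
time_s: 23.25
tcp_pos: [0.4754, 0.1931, 0.1182]
ee_rot: [[0.985, 0.174, -0.002], [0.174, -0.985, -0.002], [-0.002, 0.001, -1.0]]
wrist_force: [-0.3, -0.5, -3.0]
gripper_width: 0.633
```

Request:
play_rows(
  targets=[
    [[1, 0, 0, 0, 0], [1, 0, 0, 0, 0], [1, 0, 0, 0, 0]],
  ],
)

```text
time_s: 23.5
tcp_pos: [0.4757, 0.1935, 0.1198]
ee_rot: [[0.985, 0.174, 0.001], [0.174, -0.985, 0.001], [0.001, -0.001, -1.0]]
wrist_force: [0.4, -0.3, -3.7]
gripper_width: 0.638
```

Run:
```python
from h import *
s=sense();t=s["tcp_pos"];print(s["time_s"],t,s["ee_rot"].round(4).tolist(),s["wrist_force"])
cv2.imwrite("pics/w8.png",cv2.resize(capture("wrist")[200:400,200:440],None,fx=3,fy=3))
cv2.imwrite("pics/s8.png",cv2.resize(capture("side")[200:320,320:460],None,fx=5,fy=5,interpolation=cv2.INTER_CUBIC))
```

```text
23.5 [0.47570432 0.19351753 0.11976355] [[0.9847, 0.1743, 0.001], [0.1743, -0.9847, 0.0007], [0.0011, -0.0005, -1.0]] [ 0.43774839 -0.27899978 -3.68519051]
```

View pics/s8.png

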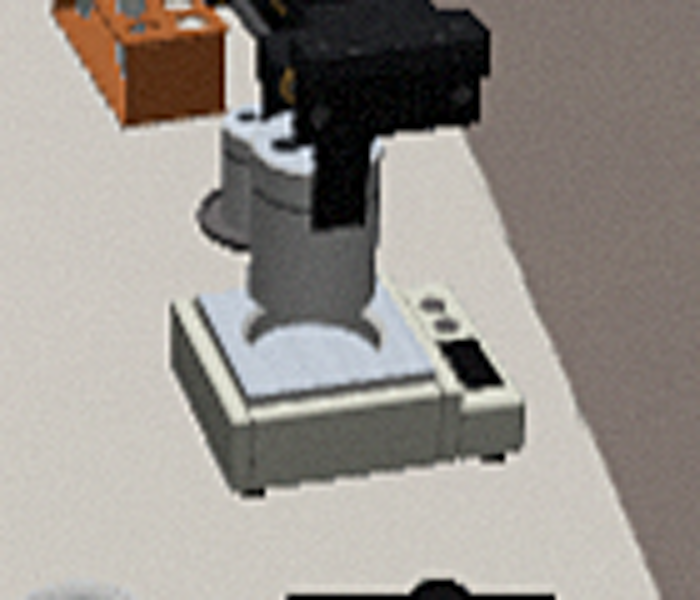

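The side view shows the insert (columns 248–380) centred over the well mouth (247–382) in x. Going down.

Request:
play_rows(
  targets=[
    [[1, -0.0005, 0, -0.004, 0], [1, -0.0005, 0, -0.008, 0], [1, -0.0005, 0, -0.012, 0], [1, -0.0005, 0, -0.015, 0], [1, -0.0005, 0, -0.018, 0]],
  ],
)

```text
time_s: 24.02
tcp_pos: [0.4746, 0.1931, 0.1007]
ee_rot: [[0.985, 0.174, -0.001], [0.174, -0.985, -0.0], [-0.001, 0.0, -1.0]]
wrist_force: [0.5, -0.1, -3.4]
gripper_width: 0.633
```

Request:
play_rows(
  targets=[
    [[1, 0, 0, -0.0015, 0], [1, 0, 0, -0.003, 0], [1, 0, 0, -0.004, 0], [1, 0, 0, -0.005, 0], [1, 0, 0, -0.005, 0]],
  ],
)

```text
time_s: 24.43
tcp_pos: [0.4749, 0.1935, 0.0962]
ee_rot: [[0.985, 0.174, 0.0], [0.174, -0.985, 0.0], [0.0, -0.0, -1.0]]
wrist_force: [-0.1, 1.7, -4.5]
gripper_width: 0.63
```

No contact resistance; 4 mm in. Continuing.

Request:
play_rows(
  targets=[
    [[1, 0, 0, -0.0015, 0], [1, 0, 0, -0.003, 0], [1, 0, 0, -0.0045, 0], [1, 0, 0, -0.006, 0], [1, 0, 0, -0.006, 0]],
  ],
)

```text
time_s: 24.85
tcp_pos: [0.4748, 0.1935, 0.09]
ee_rot: [[0.985, 0.174, 0.0], [0.174, -0.985, 0.0], [0.0, -0.0, -1.0]]
wrist_force: [-0.7, 1.6, -2.6]
gripper_width: 0.634
```

Request:
play_rows(
  targets=[
    [[1, 0, 0, -0.001, 0], [1, 0, 0, -0.002, 0], [1, 0, 0, -0.003, 0], [1, 0, 0, -0.003, 0], [1, 0, 0, -0.003, 0]],
  ],
)

```text
time_s: 25.27
tcp_pos: [0.4748, 0.1934, 0.0871]
ee_rot: [[0.985, 0.174, 0.0], [0.174, -0.985, 0.0], [0.0, -0.0, -1.0]]
wrist_force: [-0.3, 2.2, -3.3]
gripper_width: 0.631
```

Request:
play_rows(
  targets=[
    [[1, 0, 0, -0.001, 0], [1, 0, 0, -0.002, 0], [1, 0, 0, -0.0025, 0], [1, 0, 0, -0.0025, 0], [1, 0, 0, -0.0025, 0]],
  ],
)

```text
time_s: 25.68
tcp_pos: [0.475, 0.1934, 0.0854]
ee_rot: [[0.985, 0.174, 0.001], [0.174, -0.985, 0.0], [0.001, -0.0, -1.0]]
wrist_force: [-3.4, 1.1, 3.7]
gripper_width: 0.637
```

Request:
play_rows(
  targets=[
    [[0.7, 0, 0, 0, 0], [0, 0, 0, 0, 0], [0, 0, 0, 0, 0], [0, 0, 0, 0, 0], [0, 0, 0, 0, 0]],
  ],
)

```text
time_s: 26.1
tcp_pos: [0.4748, 0.1929, 0.0844]
ee_rot: [[0.985, 0.174, -0.0], [0.174, -0.985, -0.001], [-0.0, 0.001, -1.0]]
wrist_force: [-0.3, -0.5, 0.6]
gripper_width: 0.851
```

Request:
play_rows(
  targets=[
    [[0, 0, 0, 0, 0], [0, 0, 0, 0, 0], [0, 0, 0, 0.02, 0], [0, 0, 0, 0.06, 0], [0, 0, 0, 0.1, 0]],
  ],
)

```text
time_s: 26.52
tcp_pos: [0.4738, 0.1924, 0.1846]
ee_rot: [[0.985, 0.174, -0.004], [0.174, -0.985, -0.003], [-0.004, 0.002, -1.0]]
wrist_force: [0.5, 1.5, 0.1]
gripper_width: 0.995
```

Request:
play_rows(
  targets=[
    [[0, 0, 0, 0.04, 0], [0, 0, 0, 0.05, 0], [0, 0, 0, 0.05, 0], [0, 0, 0, 0.05, 0], [0, 0, 0, 0.05, 0]],
  ],
)

```text
time_s: 26.93
tcp_pos: [0.4739, 0.1927, 0.2332]
ee_rot: [[0.985, 0.174, -0.003], [0.174, -0.985, -0.001], [-0.003, 0.001, -1.0]]
wrist_force: [-0.5, 0.4, -0.6]
gripper_width: 1.004
```

Run:
```python
from h import *
s=sense();print(s["time_s"],s["tcp_pos"]);c=get_calibration("wrist")
cv2.imwrite("pics/w9.png",capture("wrist"))
for n,p in dict(large=(.4742,.193,.111),med=(.468,.013,.059),small=(.66,.0315,.059),knob=(.4515,.376,.046)).items(): print(n,np.round(proj(c,p),1))
im=capture("side");cv2.imwrite("pics/s9.png",cv2.resize(im[200:370,250:470],None,fx=3.5,fy=3.5,interpolation=cv2.INTER_CUBIC))
```

```text
26.9333 [0.47389543 0.19273306 0.23320319]
large [318.2 226. ]
med [506.3 251. ]
small [558.  22.]
knob [120.8 198.6]
```

View pics/w9.png

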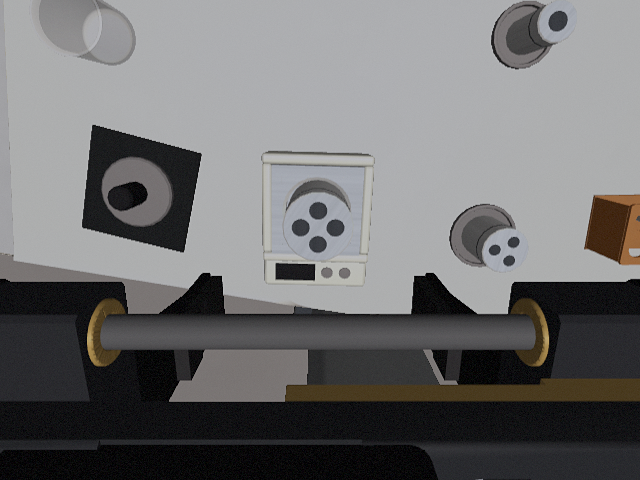

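View pics/s9.png

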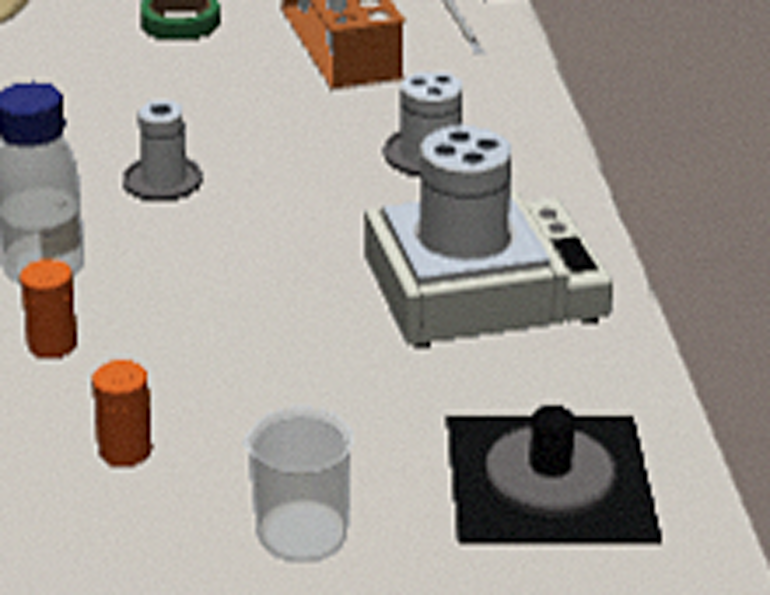

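Both final views match the plan. Large insert holes average (318,228) against a predicted (318,226). Medium top is at (504,250), small top at (558,20) and knob top at about (121,198), each on its prediction; all stand upright and the jaws are clear.

```bash
python3 -c "
from station import *
print(finish_job())"
```

```text
the job is handed in; nothing more can be done
None
```

The job is done and handed in at about 27 s of robot time, well inside the 104 s limit; no verdict was reported.

- **Cover:** it lies flat on the mat, knob up. It was measured about 1–2 mm from the mat's centre.
- **Small and medium inserts:** each stands upright in its dish. Both were within about 2 px (1–2 mm) of the predicted position in the last wrist view.
- **Large insert:** it went into the well without resistance. I felt the bottom at the expected height, with the tool at 85 mm, so I judge it fully home. Its top was within about 2 px of the predicted home position.
- **Bystanders:** the bottle, beaker and orange look-alikes were not touched, and they stand where they were in the last side view. The gripper was open and clear of everything at the end.

One check disagreed. An automatic circle fit of the well's mouth gave a result about 2–3 mm off and too small, so I dropped it. I used the rim edges I read from a close view instead, and a side view before insertion agreed with them in x. I did not measure the seated insert's exact depth or tilt beyond these views and the contact height.

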